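# Check the gasket groove, then hold the spring clamp open at the red band

### The arm

A 7-joint arm with a two-finger parallel gripper is mounted at the origin on a cart in front of the work surface, level with it; the furniture and walls round the work are solid. World frame = base frame: x ahead of the robot, y to its left, z up, the work surface at z = 0. Lengths are in m, angles in rad, forces in N, time in s.
With the tool pointing down it reaches from about 0.425 to 0.875 m from the base axis. Payload 4.7 kg.
Tool frame: the origin (TCP) lies midway between the tips of the shut fingers; the grasp point (between the pads) lies 19 mm behind it; x points along the fingers, z is the direction in which the jaws open and shut, and the axes are right-handed (so a half turn about x gives the same grasp; the last joint's range is limited). The gripper opens to 87 mm and grips with 3 to 60 N. Pads are 19 mm wide; open, the fingers measure 117 mm over their backs; the gripper's body (75 mm by 190 mm) begins 51 mm behind the grasp point.
Start: joints at [-1.211, 0.321, -0.07, 1.45, 0.023, 1.371, -0.057], TCP at [0.22, 0.612, 0.223] pointing down, gripper open.
Joint ranges: [-2.86, 2.86], [-0.3, 2.09], [-1.38, 1.24], [0.06, 2.45], [-1.56, 4.7], [0.09, 2.05], [-2.69, 2.69]. Speed limits (rad/s): [2.57, 2.57, 3.14, 3.14, 3.14, 3.14, 3.14].

### API

Orientations are given as a rotation vector (axis times angle).
In Python, from bench import ctrl, vision, close_job gives the robot as it stands. The module is installed in compiled form; this text tells all that it offers.
- The arm moves only by the tool servo_tool, never from a script. Its argument "commands" is a list that holds one entry, the list of rows, each a list of 7 numbers: the turn, a rotation vector about the tool's x, y, z in degrees, then the shift along the tool's x, y, z in mm, then the finger opening in mm, from 0 to 87. In form: [[[wx, wy, wz, x, y, z, grip], ...]]. A call has 1 to 5 rows; each row is the pose to reach, as a shift and turn from the pose commanded when the call began, along the tool's axes at that moment; what a row does not reach only later rows make up. A row lasts 1/8 s, in which the tool goes at most 62.5 mm and 10.7 degrees, less where a joint would pass 70% of its speed; a pose out of reach is approached as far as the arm can. A call with a gripper value outside its range is refused whole. The fingers move at their own pace and stop on an object; "newtons" is the grip in N (left out, the last holds). Time passes only in rows, so rows that repeat a pose let the fingers close. It gives the time, the measured TCP pose, the force and the opening at its end, in the units of the state.
- ctrl.get_state(): the state, without advancing time (a new reading comes with each control period).
- vision.get_image(name): name is "scene" or "top"; returns the picture (420x560x3 uint8, red, green, blue); there is no depth.
- vision.camera_info(name): a dict with "fov_y" (degrees; the focal length in pixels is half the picture's height over the tangent of half this angle, whatever the lens; pixels are square), "cx", "cy" (the principal point, pixels), "dist" ([k1, k2, p1, p2, k3] as OpenCV has them; the pictures are not rectified), "pose" (4x4, takes a point from camera to world coordinates). Camera axes: x right, y down, z forward; pixel columns grow to the right and rows downward; lengths in m; the calibration is good to about 2 mm. A picture is of the moment at which its call begins. camera_info takes no time and is no camera call.
- close_job(): hands the job in, once; it reports no verdict.
The state is a dict: "time": time; "joint_positions": joint angles; "qd": joint speeds; "joint_torque": joint torques, N m; "position": TCP position; "tool_rot": TCP orientation; "ft_force": force on the tool from outside, world axes, zero at the start; "torque": the same for the moment, N m; "grip_width": opening from 0.0 (shut) to 1.0 (fully open).
Only numpy, scipy, OpenCV 4.12 (cv2) and the standard library are available. Lean on these libraries where they do the work, as an engineer would, in place of code of your own. Each camera call takes 0.05 s, during which the arm holds its last target. There are 200 camera calls.

### The job

Take the orange probe from its blue stand and run its tip slowly, down in the groove of the clamped grey housing, from the green tabs to the yellow tabs, to check that the groove is free; stand the probe back in its hole. Then pull the black handle of the spring clamp out towards you until the white pointer lies on the red band, so that the housing can be lifted out, and finish while holding it there: the spring pulls it shut if let go. Leave the other things on the table where they are.

Things in the scene. Friction and masses are not known exactly. Their poses are not given: they have to be found in the camera images.
- fixture: fixed aluminium plate 230 x 170 x 10 mm (x -145..85, y -85..85 mm) with a grey housing half (x 0..80, y -70..70 mm, flat top 38 mm above the table) and, nearer the robot, the spring clamp. Origin: underside, below the middle of the housing's near edge. The clamp is pulled along -x (towards the robot, within 0.3 rad); y runs along the groove. All but the clamp's handle is below 39 mm
- groove (a point): middle of the straight groove in the housing's top, at the height of the top face (38 mm above the table). Groove: 10 mm wide, 8 mm deep (floor 30 mm above the table), 116 mm long with closed ends, along this point's y axis
- groove_start (a point): where the run begins: point on the groove's centre line, at the height of the housing's top, between two flat green tabs (10 x 10 mm, one either side of the groove), 47 mm from the groove's middle. Which end is green changes
- groove_finish (a point): where the run ends: the same between two flat yellow tabs at the other end, 94 mm from the green ones
- probe_grip (a point): middle of the probe's orange round grip, 16 mm across, 50 mm long; 79 mm above the tip. The probe (50 g, 104 mm long) starts upright in the stand, its collar on the stand's top, this point 91 mm above the table; z up along the probe
- probe_tip (a point): centre of the probe's flat lower end, 79 mm straight below the grip's middle; the tip is 5 mm across for 15 mm, then widens to the 14 mm shaft at 26 mm
- stand_mouth (a point): centre of the hole's mouth on top of the fixed blue stand, a block 56 x 56 x 62 mm; the through hole is 17 mm across, the mouth 62 mm above the table. With the probe home its tip is 50 mm below this point
- probe: the probe; origin at its tip, z up along it: white tip and shaft to 50 mm, white collar 25 mm across from 50 to 54 mm, orange grip from 54 to 104 mm
- clamp (a joint): how far the spring clamp is pulled out, m: 0 shut against the housing, up to 0.060 at its stop. The spring pulls it shut all the way: about 4.5 N at 0, rising 1.5 N per cm
- handle (a point): grip point on the clamp's handle, an upright black bar 12 mm thick along the pull, 30 mm wide across it, its top 85 mm above the table; this point is on its centre line, 70 mm above the table. Moves with the clamp; its axes are the fixture's. Nothing else near it is higher than 39 mm
- pointer (a point): tip of the white pointer, a strip 5 mm wide that moves with the clamp over the dark rail on the +y side of the handle
- band (a point): centre of the red band, 8 mm wide along the pull and 18 mm long across it, stuck on the rail's top; the clamp must be pulled out by the distance from pointer to band along the fixture's -x (30 to 48 mm)
- screw_tin: round white tin, 64 mm across, 25 mm high, bystander
- stopwatch: grey stopwatch 50 x 62 x 19 mm, bystander
- driver_cross: screwdriver with red grip, 167 mm long, bystander
- cutter: yellow snap-off knife 148 mm long, bystander
Not all that is in view belongs to the job. There is more than one size of the part that bears stand_mouth; the job needs the larger. There is more than one size of the probe; the one meant has the size given above.

How it is judged:
On the way, in this order (a step that is already met when the one before it is completed fails the run):
1. the probe's tip is in the groove at the green tab, moving slowly (x of probe_tip in the frame of groove between -0.006 and 0.006 m and z of probe_tip in the frame of groove between -0.0095 and -0.001 m and linear speed of probe below 0.08 m/s and horizontal distance between probe_tip and groove_start below 0.008 m), for 0.1 s.
2. the tip, still down in the groove and slow (under 8 cm/s), passes 22 mm from the green tab (x of probe_tip in the frame of groove between -0.006 and 0.006 m and z of probe_tip in the frame of groove between -0.0095 and -0.001 m and linear speed of probe below 0.08 m/s and horizontal distance between probe_tip and groove_start between 0.016 and 0.028 m), for 0.02 s.
3. the tip, still down in the groove and slow (under 8 cm/s), passes 36 mm from the green tab (x of probe_tip in the frame of groove between -0.006 and 0.006 m and z of probe_tip in the frame of groove between -0.0095 and -0.001 m and linear speed of probe below 0.08 m/s and horizontal distance between probe_tip and groove_start between 0.03 and 0.042 m), for 0.02 s.
4. the tip, still down in the groove and slow (under 8 cm/s), passes 50 mm from the green tab (x of probe_tip in the frame of groove between -0.006 and 0.006 m and z of probe_tip in the frame of groove between -0.0095 and -0.001 m and linear speed of probe below 0.08 m/s and horizontal distance between probe_tip and groove_start between 0.044 and 0.056 m), for 0.02 s.
5. the tip, still down in the groove and slow (under 8 cm/s), passes 64 mm from the green tab (x of probe_tip in the frame of groove between -0.006 and 0.006 m and z of probe_tip in the frame of groove between -0.0095 and -0.001 m and linear speed of probe below 0.08 m/s and horizontal distance between probe_tip and groove_start between 0.058 and 0.07 m), for 0.02 s.
6. the tip, still down in the groove and slow (under 8 cm/s), passes 78 mm from the green tab (x of probe_tip in the frame of groove between -0.006 and 0.006 m and z of probe_tip in the frame of groove between -0.0095 and -0.001 m and linear speed of probe below 0.08 m/s and horizontal distance between probe_tip and groove_start between 0.072 and 0.084 m), for 0.02 s.
7. the tip reaches the yellow tab in the groove (x of probe_tip in the frame of groove between -0.006 and 0.006 m and z of probe_tip in the frame of groove between -0.0095 and -0.001 m and linear speed of probe below 0.08 m/s and horizontal distance between probe_tip and groove_finish below 0.008 m), for 0.05 s.
8. the probe is back in its stand, collar on the block, and let go (horizontal distance between probe_tip and stand_mouth below 0.008 m and z of probe_tip in the frame of stand_mouth between -0.055 and -0.045 m and angle between probe_tip's own z axis and vertical below 0.15 rad and contact force between the fingers and probe below 0.1 N and linear speed of probe below 0.03 m/s), for 0.2 s.
9. the clamp's pointer is held on the red band by the gripper (x of pointer in the frame of band between -0.0045 and 0.0045 m and velocity of joint clamp between -0.01 and 0.01 m/s and contact force between the fingers and clamp above 2 N), for 0.3 s.
At the end, for the whole second after the job is handed in: The clamp's pointer is held within 4.5 mm of the red band's centre along the pull, the clamp still (under 1 cm/s) and pressed by the gripper with more than 2 N; the probe stands upright (within 0.15 rad) in its stand, collar down on it (within 5 mm) and within 8 mm of the hole's axis (all of step 9 and horizontal distance between probe_tip and stand_mouth below 0.008 m and z of probe_tip in the frame of stand_mouth between -0.055 and -0.045 m and angle between probe_tip's own z axis and vertical below 0.15 rad); the arm keeps its last pose, push and grip.
It fails at once if the screw tin is moved by more than 3 cm (distance of screw_tin from where it was at the start of the episode above 0.03 m).
It fails at once if the stopwatch is moved by more than 3 cm (distance of stopwatch from where it was at the start of the episode above 0.03 m).
It fails at once if the screwdriver is moved by more than 3 cm (distance of driver_cross from where it was at the start of the episode above 0.03 m).
It fails at once if the cutter is moved by more than 3 cm (distance of cutter from where it was at the start of the episode above 0.03 m).
It also fails if it takes over 61 s, if anything falls off the work surface, if the arm or the gripper's body presses on something with over 40 N, if the wrist force passes 120 N, or if a joint passes its speed limit or range.

## Working session

There is one attempt and no reset: what is moved stays moved. The work goes in short steps, Python scripts to look and compute and a tool call to move; the robot and the scene stay as the last step left them, time stands still between calls to the robot, and variables do not carry over. Pictures are saved under pics/ and viewed, about 8 in all and at most 12, crops included, and the job is handed in when it is done.

Besides the shell and the picture viewer there is one more tool, called after "Request:" as a command line: name --argument value ..., lists and objects as JSON in quotes. servo_tool: Moves the arm, as the interface text tells. Its arguments: {"type":"object","properties":{"commands":{"type":"array"},"newtons":{"type":"number"}},"required":["commands"]}

```bash
mkdir -p pics; python3 - <<'E'
from bench import ctrl, vision
import cv2, numpy as np
s=ctrl.get_state(); print(s)
for n in("scene","top"):
    i=vision.get_image(n); print(n,vision.camera_info(n)); cv2.imwrite(f"pics/{n}0.png",i[...,::-1])
E
```

```text
{'time': 0.0, 'joint_positions': array([-1.21085998,  0.32183138, -0.07011537,  1.45168669,  0.02262323,
        1.37081369, -0.05693123]), 'qd': array([ 0.00013209,  0.00095645, -0.00211556,  0.00067794,  0.00057947,
        0.0008218 ,  0.00094778]), 'joint_torque': array([ 3.09953816e-05, -4.91286063e+01, -4.03533652e-01, -3.12527275e+01,
       -6.38065115e-02,  4.37069067e-02,  1.76980120e-04]), 'position': array([0.22018477, 0.61096829, 0.22145046]), 'tool_rot': array([-0.95201778,  1.35474972,  0.95001211]), 'ft_force': array([-0.25818364, -0.34950996, -0.1507197 ]), 'torque': array([-0.01297515,  0.0366278 , -0.06969925]), 'grip_width': 0.999264165149771}
scene {'fov_y': 44.94228516216121, 'cx': 278.42365247527016, 'cy': 210.46059231282095, 'dist': array([-0.06923652,  0.        ,  0.        ,  0.        ,  0.        ]), 'pose': array([[ 0.40429852, -0.63980986,  0.65359471, -0.2575359 ],
       [-0.91451372, -0.27153333,  0.29989049, -0.33056657],
       [-0.01440014, -0.71896661, -0.69489542,  0.93318153],
       [ 0.        ,  0.        ,  0.        ,  1.        ]])}
top {'fov_y': 48.802601820706464, 'cx': 277.5711913305739, 'cy': 208.93801827201372, 'dist': array([0.01314192, 0.        , 0.        , 0.        , 0.        ]), 'pose': array([[-5.71063696e-03, -9.92097873e-01,  1.25336347e-01,
         3.66450543e-01],
       [-9.99983211e-01,  5.54240103e-03, -1.69094450e-03,
         5.98037952e-02],
       [ 9.82918140e-04, -1.25343899e-01, -9.92112867e-01,
         1.21637196e+00],
       [ 0.00000000e+00,  0.00000000e+00,  0.00000000e+00,
         1.00000000e+00]])}
```

View pics/scene0.png

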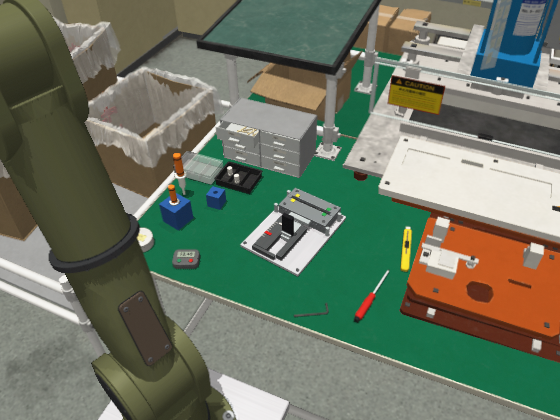

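View pics/top0.png

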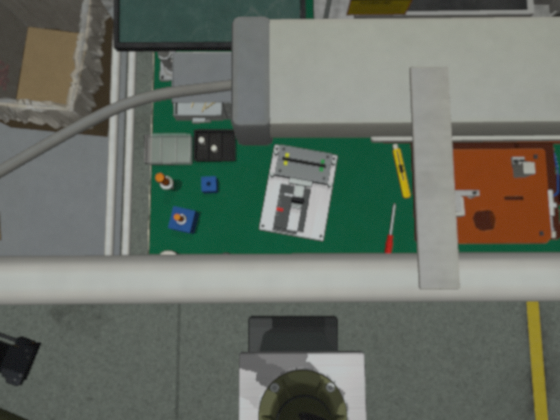

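The scene picture shows two orange probes, at about (172,195) in a big blue block and (178,170) further back. It also shows a small blue block at (216,197) and the fixture at (293,230). I'll enlarge these to confirm which ones are meant.

```bash
cat > h.py <<'E'
import numpy as np, cv2
from bench import ctrl, vision
from scipy.spatial.transform import Rotation as R
def K(n):
    c=vision.camera_info(n); f=210/np.tan(np.radians(c["fov_y"]/2))
    return np.array([[f,0,c["cx"]],[0,f,c["cy"]],[0,0,1]]),c["dist"],c["pose"]
def at(n,u,v,z):
    k,d,P=K(n); p=cv2.undistortPoints(np.array([[[u,v]]],float),k,d)[0,0]
    r=P[:3,:3]@[p[0],p[1],1]; o=P[:3,3]; return (o+r*(z-o[2])/r[2]).round(4)
def px(n,X):
    k,d,P=K(n); W=np.linalg.inv(P)
    return cv2.projectPoints(np.atleast_2d(np.array(X,float)),cv2.Rodrigues(W[:3,:3])[0],W[:3,3],k,d)[0][:,0].round(1)
def crop(n,box,s,img=None):
    i=vision.get_image(n) if img is None else img
    u0,v0,u1,v1=box; return cv2.resize(np.ascontiguousarray(i[v0:v1,u0:u1,::-1]),None,fx=s,fy=s,interpolation=cv2.INTER_CUBIC)
E
python3 - <<'E'
from h import *
a=cv2.imread("pics/scene0.png")[...,::-1]; b=cv2.imread("pics/top0.png")[...,::-1]
A=crop("",(150,145,250,235),4,a); B=crop("",(235,180,335,270),4,a)   # 400x360
C=crop("",(145,165,245,225),4,b); D=crop("",(255,140,355,245),4,b)[:, :]
C=np.vstack([C]); 
print([x.shape for x in(A,B,C,D)])
im=np.vstack([np.hstack([A,B]),np.hstack([C,D[:240]])]); cv2.imwrite("pics/c1.png",im)
cv2.imwrite("pics/c2.png",np.hstack([crop("",(257,140,342,245),5,b),crop("",(150,165,210,270),5,b)]))
E
```

```text
[(360, 400, 3), (360, 400, 3), (240, 400, 3), (420, 400, 3)]
```

View pics/c1.png

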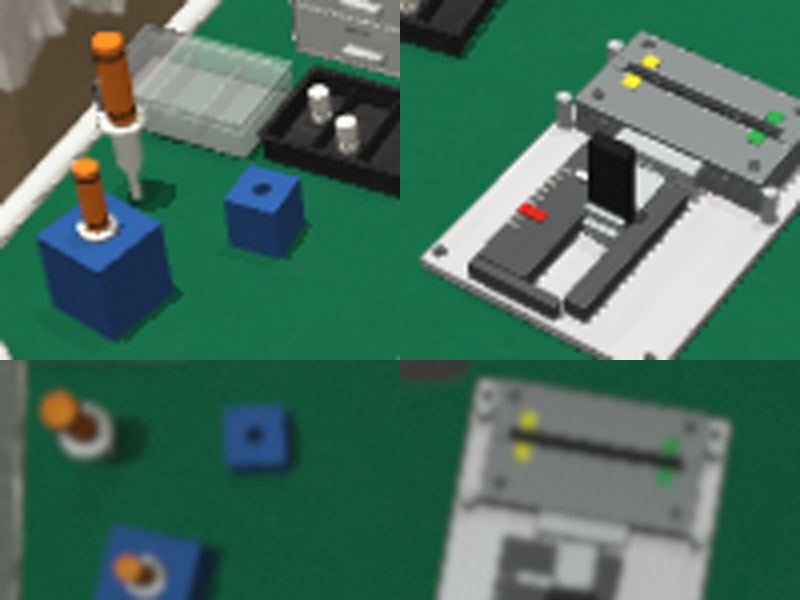

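View pics/c2.png

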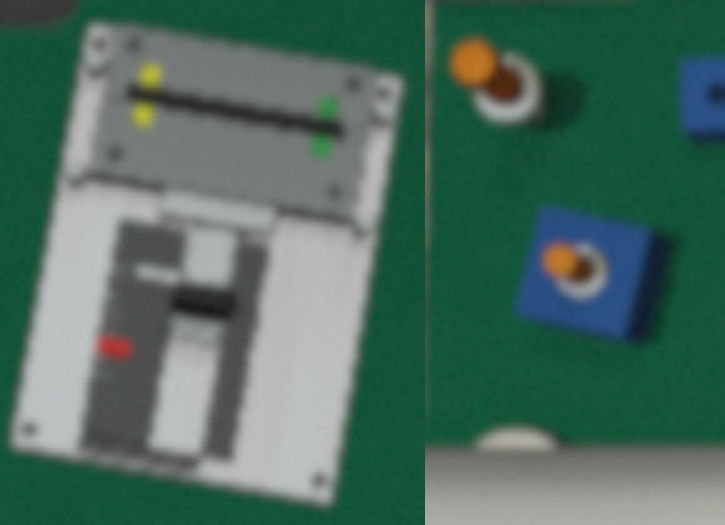

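The probe in the large block, at scene (174,202), fits the task: its collar sits on the block and its size will be checked below. The other probe, at (180,170), stands free on its tip and is larger. The small block at (216,197) is the wrong stand. Green tabs are on the right (-y) end and yellow on the left. Now the positions, from both cameras.

```bash
python3 - <<'E'
from h import *
T=lambda c,r:("top",257+(c+.5)/5-.5,140+(r+.5)/5-.5)
U=lambda c,r:("top",150+(c-425+.5)/5-.5,165+(r+.5)/5-.5)
A=lambda c,r:("scene",150+(c+.5)/4-.5,145+(r+.5)/4-.5)
B=lambda c,r:("scene",235+(c-400+.5)/4-.5,180+(r+.5)/4-.5)
L={}
def p(n,z,*q):
    L[n]=[at(*x,z) for x in q]; print(n,*L[n])
p("yel",.038,T(146.5,96),B(641.5,71.5)); p("grn",.038,T(324.5,127.5),B(765,127))
p("band",.030,T(115,348),B(533,213)); p("ptr",.030,T(137,271),B(578,175))
p("handletop",.085,T(204,300),B(614,143))
p("TL",.01,T(88,24)); p("TR",.01,T(402,76)); p("BL",.01,T(12,448),B(424,258)); p("BR",.01,T(333,505))
p("collar",.066,U(581,271),A(98,228)); p("griptop",.116,U(561,259),A(86,167))
p("stA",.062,U(540,207),A(97,0+0)) 
p("standcorners",.062,A(38,239),A(95,275),A(164,226))
p("standtop c",.062,U(540,207),U(655,232),U(632,340),U(518,317))
y,g=[np.mean(L[k],0) for k in("yel","grn")]; d=y-g
print("len",np.linalg.norm(d[:2]),"dir of y deg",np.degrees(np.arctan2(d[1],d[0]))-90)
e=L["BL"][0]-L["TL"][0];print("side",np.linalg.norm(e),np.degrees(np.arctan2(-e[1],-e[0])))
f=L["TL"][0]-L["TR"][0];print("w",np.linalg.norm(f),np.degrees(np.arctan2(f[1],f[0]))-90)
print(R.from_rotvec(ctrl.get_state()["tool_rot"]).as_matrix().round(3))
E
```

```text
yel [0.6466 0.0354 0.038 ] [0.6457 0.0356 0.038 ]
grn [ 0.6294 -0.0569  0.038 ] [ 0.6283 -0.0561  0.038 ]
band [0.5156 0.0525 0.03  ] [0.5096 0.0511 0.03  ]
ptr [0.5558 0.0409 0.03  ] [0.5503 0.0389 0.03  ]
handletop [0.5324 0.0088 0.085 ] [0.5339 0.0074 0.085 ]
TL [0.6928 0.0658 0.01  ]
TR [ 0.6634 -0.1015  0.01  ]
BL [0.4658 0.1066 0.01  ] [0.4658 0.1052 0.01  ]
BR [ 0.4351 -0.0606  0.01  ]
collar [0.4883 0.2995 0.066 ] [0.4847 0.2988 0.066 ]
griptop [0.4888 0.2988 0.116 ] [0.486  0.2991 0.116 ]
stA [0.5212 0.3216 0.062 ] [0.6937 0.4329 0.062 ]
standcorners [0.4645 0.3314 0.062 ] [0.4509 0.2804 0.062 ] [0.5061 0.2638 0.062 ]
standtop c [0.5212 0.3216 0.062 ] [0.5082 0.2637 0.062 ] [0.454  0.2742 0.062 ] [0.4658 0.3313 0.062 ]
len 0.0936124457537565 dir of y deg -10.649733771725593
side 0.23063746443281932 -10.189304062189875
w 0.16986362176758155 -9.966946784216944
[[-0.    -0.941  0.339]
 [-0.002  0.339  0.941]
 [-1.    -0.    -0.002]]
```

Request:
servo_tool --commands '[[[-2, 0, 0, 0, -45, -26, 87], [-4, 0, 0, 0, -98, -56, 87], [-6, 0, 0, 0, -150, -86, 87], [-8, 0, 0, 0, -203, -116, 87], [-9.6, 0, 0, 0, -255, -146, 87]]]' --newtons 25

```text
time: 0.72
position: [0.4117, 0.3858, 0.2223]
tool_rot: [-1.078, 1.288, 1.078]
ft_force: [0.9, 0.5, -0.2]
grip_width: 0.998
```

```bash
cat >> h.py <<'E'
def d(x,y,z,yaw=None):
    s=ctrl.get_state(); M=R.from_rotvec(s["tool_rot"]).as_matrix()
    print("t",s["time"],"p",s["position"].round(4),"grip",round(s["grip_width"]*87,1),"F",s["ft_force"].round(1),"jaw deg",np.degrees(np.arctan2(M[1,2],M[0,2])).round(2),"tilt",M[2].round(3))
    print("shift mm tool", (M.T@(np.array([x,y,z])-s["position"])*1000).round(1))
E
python3 -c "
from h import *; d(.487,.2988,.20)"
```

```text
t 0.725 p [0.4117 0.3858 0.2223] grip 86.8 F [ 0.9  0.5 -0.2] jaw deg 79.84 tilt [-1.  0. -0.]
shift mm tool [ 22.3 -89.4 -72.4]
```

Request:
servo_tool --commands '[[[0, 0, 0, 10, -45, -36, 87], [0, 0, 0, 30, -89.4, -72.4, 87], [0, 0, 0, 50, -89.4, -72.4, 87], [0, 0, 0, 72, -89.4, -72.4, 87], [0, 0, 0, 72, -89.4, -72.4, 87]]]'

```text
time: 1.35
position: [0.4845, 0.2996, 0.1484]
tool_rot: [-1.077, 1.293, 1.078]
ft_force: [0.0, 0.1, -0.6]
grip_width: 0.999
```

```bash
python3 -c "
from h import *; d(.487,.2988,.078); i=vision.get_image('scene'); j=vision.get_image('top')
cv2.imwrite('pics/c3.png',np.hstack([crop('',(130,110,250,235),3.3,i),cv2.resize(crop('',(135,145,245,260),3.5,j),(396,412))]))"
```

```text
t 1.35 p [0.4845 0.2996 0.1484] grip 86.9 F [ 0.   0.1 -0.6] jaw deg 79.78 tilt [-1.     0.003 -0.003]
shift mm tool [70.4 -2.8 -0.1]
```

View pics/c3.png

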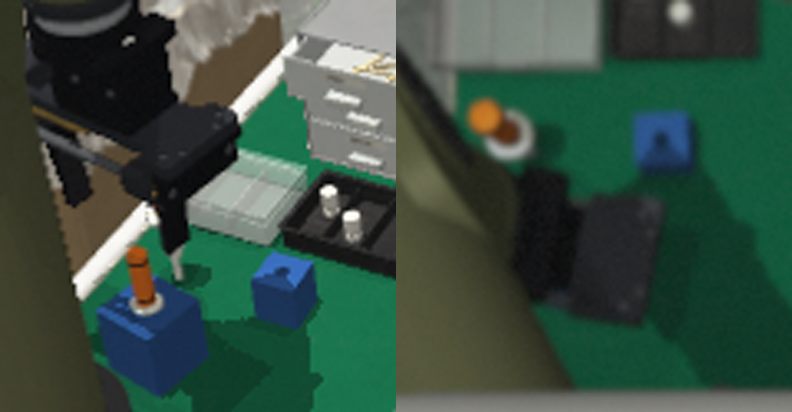

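The gripper is above the probe in the large stand and clear of the free-standing probe (crop (505,130)). Descending now.

Request:
servo_tool --commands '[[[0, 0, 0, 25, -1.5, 0, 87], [0, 0, 0, 48, -1.5, 0, 87], [0, 0, 0, 62, -1.5, 0, 87], [0, 0, 0, 70, -1.5, 0, 87], [0, 0, 0, 70, -1.5, 0, 87]]]'

```text
time: 2.08
position: [0.4874, 0.3005, 0.0807]
tool_rot: [-1.077, 1.288, 1.077]
ft_force: [0.0, -0.6, 0.1]
grip_width: 1.0
```

```bash
python3 -c "
from h import *; d(.487,.2988,.078)"
```

```text
t 2.075 p [0.4874 0.3005 0.0807] grip 87.0 F [ 0.  -0.6  0.1] jaw deg 79.8 tilt [-1. -0.  0.]
shift mm tool [ 2.7  0.1 -1.7]
```

Request:
servo_tool --commands '[[[0, 0, 0, 3, 0, -1.5, 50], [0, 0, 0, 3, 0, -1.5, 10], [0, 0, 0, 3, 0, -1.5, 10], [0, 0, 0, 3, 0, -1.5, 10], [0, 0, 0, 3, 0, -1.5, 10]]]' --newtons 20

```text
time: 2.7
position: [0.4872, 0.299, 0.0777]
tool_rot: [-1.077, 1.288, 1.077]
ft_force: [0.9, -0.1, -0.0]
grip_width: 0.517
```

Request:
servo_tool --commands '[[[0, 0, 0, 0, 0, 0, 10], [0, 0, 0, 0, 0, 0, 10]]]'

```text
time: 2.95
position: [0.4871, 0.2989, 0.0776]
tool_rot: [-1.077, 1.288, 1.077]
ft_force: [-0.1, 0.5, -0.4]
grip_width: 0.284
```

```bash
python3 -c "
from h import *; d(.487,.2988,.078)"
```

```text
t 2.95 p [0.4871 0.2989 0.0776] grip 24.7 F [-0.1  0.5 -0.4] jaw deg 79.79 tilt [-1. -0.  0.]
shift mm tool [-0.4  0.1 -0.1]
```

Request:
servo_tool --commands '[[[0, 0, 0, 0, 0, 0, 10], [0, 0, 0, 0, 0, 0, 10], [0, 0, 0, 0, 0, 0, 10]]]'

```text
time: 3.32
position: [0.4872, 0.2991, 0.0776]
tool_rot: [-1.077, 1.288, 1.077]
ft_force: [0.6, 0.6, -0.4]
grip_width: 0.177
```

```bash
python3 -c "
from h import *; d(.487,.2988,.16)"
```

```text
t 3.325 p [0.4872 0.2991 0.0776] grip 15.4 F [ 0.6  0.6 -0.4] jaw deg 79.79 tilt [-1. -0.  0.]
shift mm tool [-82.4   0.1  -0.3]
```

Request:
servo_tool --commands '[[[0, 0, 0, -15, 0, 0, 10], [0, 0, 0, -35, 0, 0, 10], [0, 0, 0, -60, 0, 0, 10], [0, 0, 0, -85, 0, 0, 10], [0, 0, 0, -85, 0, 0, 10]]]'

```text
time: 3.95
position: [0.4885, 0.2995, 0.1655]
tool_rot: [-1.076, 1.283, 1.075]
ft_force: [1.0, -0.7, -1.2]
grip_width: 0.177
```

```bash
python3 -c "
from h import *; d(.6287,-.0565,.16)
i=vision.get_image('scene')
cv2.imwrite('pics/c4.png',crop('',(130,110,330,260),4,i))"
```

```text
t 3.95 p [0.4885 0.2995 0.1655] grip 15.4 F [ 1.  -0.7 -1.2] jaw deg 79.77 tilt [-1.    -0.004  0.003]
shift mm tool [   5.1 -201.1 -325.4]
```

View pics/c4.png

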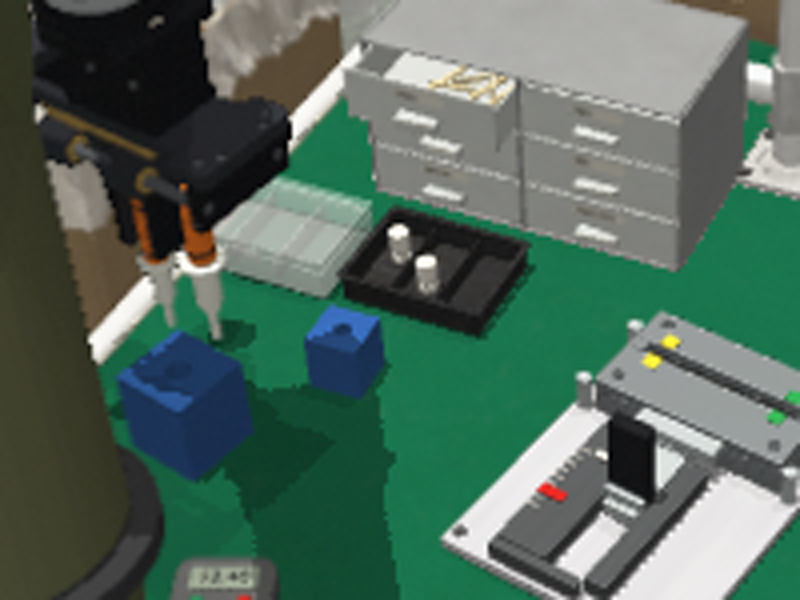

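The probe is lifted upright, with its tip at crop (170,325), and the stand hole is free. Moving to a point above the green tabs.

Request:
servo_tool --commands '[[[0, 0, 0, 0, -20, -33, 10], [0, 0, 0, 0, -48, -78, 10], [0, 0, 0, 0, -76, -123, 10], [0, 0, 0, 0, -104, -168, 10], [0, 0, 0, 0, -132, -213, 10]]]'

```text
time: 4.62
position: [0.5787, 0.0641, 0.1612]
tool_rot: [-1.077, 1.29, 1.078]
ft_force: [0.1, 0.9, -0.1]
grip_width: 0.176
```

```bash
python3 -c "
from h import *; d(.6287,-.0565,.15)"
```

```text
t 4.625 p [0.5787 0.0641 0.1612] grip 15.3 F [ 0.1  0.9 -0.1] jaw deg 79.8 tilt [-1.     0.002 -0.001]
shift mm tool [  11.2  -70.6 -109.8]
```

Request:
servo_tool --commands '[[[0, 0, 0, 3, -25, -40, 10], [0, 0, 0, 6, -50, -78, 10], [0, 0, 0, 10, -66, -102, 10], [0, 0, 0, 11, -70.5, -110, 10], [0, 0, 0, 11, -70.5, -110, 10]]]'

```text
time: 5.25
position: [0.6284, -0.0545, 0.1506]
tool_rot: [-1.075, 1.29, 1.078]
ft_force: [0.2, 0.4, -0.6]
grip_width: 0.178
```

Request:
servo_tool --commands '[[[0, 0, 0, 8, 0, 0, 10], [0, 0, 0, 18, 0, 0, 10], [0, 0, 0, 24, 0, 0, 10], [0, 0, 0, 24, 0, 0, 10]]]'

```text
time: 5.75
position: [0.6286, -0.0544, 0.1267]
tool_rot: [-1.077, 1.289, 1.078]
ft_force: [1.0, 0.9, -1.1]
grip_width: 0.173
```

```bash
python3 -c "
from h import *; d(.6287,-.0565,.11)
i=vision.get_image('scene'); j=vision.get_image('top')
print(px('scene',[.6287,-.0565,.038]),px('top',[.6287,-.0565,.038]))
cv2.imwrite('pics/c5.png',np.hstack([crop('',(265,160,365,250),4,i),cv2.resize(crop('',(255,130,355,220),4,j),(400,360))]))"
```

```text
t 5.75 p [ 0.6286 -0.0544  0.1267] grip 15.0 F [ 1.   0.9 -1.1] jaw deg 79.82 tilt [-1.     0.001 -0.   ]
shift mm tool [16.7 -0.5 -2. ]
[[326.1 211.3]] [[321.3 165.4]]
```

View pics/c5.png

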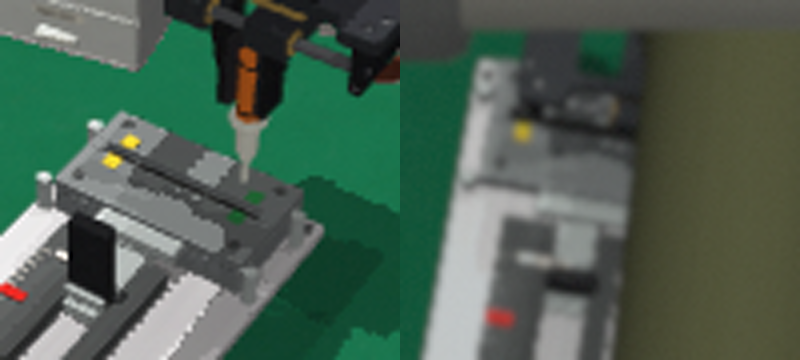

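The probe is upright with its tip at crop (244,182), directly over the groove between the green tabs. That agrees with the computed position, so I'm descending.

Request:
servo_tool --commands '[[[0, 0, 0, 8, 0, -1, 10], [0, 0, 0, 15, -0.5, -2, 10], [0, 0, 0, 20, -0.5, -2, 10], [0, 0, 0, 24, -0.5, -2, 10], [0, 0, 0, 27, -0.5, -2, 10]]]'

```text
time: 6.48
position: [0.6293, -0.0569, 0.1003]
tool_rot: [-1.077, 1.288, 1.077]
ft_force: [0.1, -0.3, -0.5]
grip_width: 0.173
```

```bash
python3 -c "
from h import *; d(.6287,-.0565,.0986)
d(.6457,.0355,.0986)
i=vision.get_image('scene')
cv2.imwrite('pics/c6.png',crop('',(275,170,365,240),7,i))"
```

```text
t 6.475 p [ 0.6293 -0.0569  0.1003] grip 15.0 F [ 0.1 -0.3 -0.5] jaw deg 79.79 tilt [-1.  0.  0.]
shift mm tool [1.7 0.6 0.3]
t 6.475 p [ 0.6293 -0.0569  0.1003] grip 15.0 F [ 0.1 -0.3 -0.5] jaw deg 79.79 tilt [-1.  0.  0.]
shift mm tool [ 1.7  0.2 93.8]
```

View pics/c6.png

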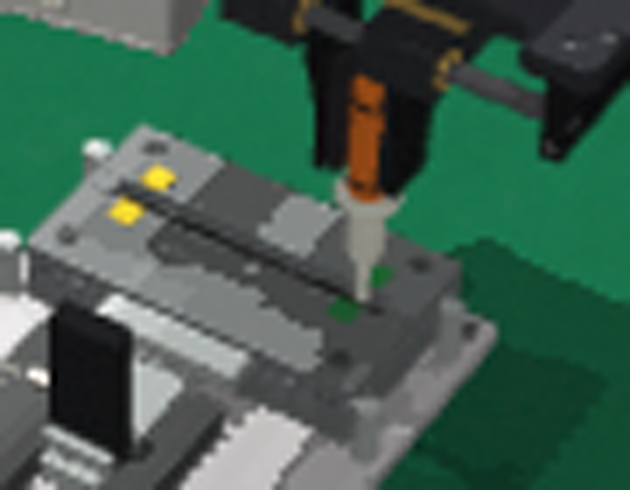

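The tip is in the groove between the green tabs, at crop (362,300), with no side force. Going slightly deeper, holding, then running slowly.

Request:
servo_tool --commands '[[[0, 0, 0, 1.5, 0.4, 0, 10], [0, 0, 0, 1.5, 0.4, 0, 10], [0, 0, 0, 1.5, 0.4, 0, 10], [0, 0, 0, 1.5, 0.4, 3, 10], [0, 0, 0, 1.5, 0.4, 8, 10]]]'

```text
time: 7.15
position: [0.6304, -0.0488, 0.0992]
tool_rot: [-1.077, 1.288, 1.077]
ft_force: [0.5, -0.5, -1.1]
grip_width: 0.177
```

Request:
servo_tool --commands '[[[0, 0, 0, 0, 0, 5, 10], [0, 0, 0, 0, 0, 10, 10], [0, 0, 0, 0, 0, 15, 10], [0, 0, 0, 0, 0, 20, 10], [0, 0, 0, 0, 0, 25, 10]]]'

```text
time: 7.78
position: [0.6348, -0.024, 0.0991]
tool_rot: [-1.077, 1.288, 1.077]
ft_force: [-0.4, -0.4, -0.1]
grip_width: 0.175
```

```bash
python3 -c "
from h import *; d(.6457,.0355,.0986)"
```

```text
t 7.775 p [ 0.6348 -0.024   0.0991] grip 15.3 F [-0.4 -0.4 -0.1] jaw deg 79.79 tilt [-1. -0.  0.]
shift mm tool [ 0.5 -0.2 60.5]
```

Request:
servo_tool --commands '[[[0, 0, 0, 0, 0, 5, 10], [0, 0, 0, 0, 0, 10, 10], [0, 0, 0, 0, 0, 15, 10], [0, 0, 0, 0, 0, 20, 10], [0, 0, 0, 0, 0, 25, 10]]]'

```text
time: 8.4
position: [0.6393, 0.0005, 0.0991]
tool_rot: [-1.077, 1.288, 1.077]
ft_force: [-0.7, 0.2, -1.0]
grip_width: 0.18
```

Request:
servo_tool --commands '[[[0, 0, 0, 0, 0, 5, 10], [0, 0, 0, 0, 0, 10, 10], [0, 0, 0, 0, 0, 15, 10], [0, 0, 0, 0, 0, 20, 10], [0, 0, 0, 0, 0, 25, 10]]]'

```text
time: 9.02
position: [0.6437, 0.0251, 0.0991]
tool_rot: [-1.077, 1.288, 1.077]
ft_force: [0.1, -0.2, -0.6]
grip_width: 0.178
```

Request:
servo_tool --commands '[[[0, 0, 0, 0, 0, 5, 10], [0, 0, 0, 0, 0, 10, 10], [0, 0, 0, 0, 0, 10.5, 10], [0, 0, 0, 0, 0, 10.5, 10]]]'

```text
time: 9.52
position: [0.6455, 0.035, 0.0991]
tool_rot: [-1.077, 1.288, 1.077]
ft_force: [-0.2, -0.0, -0.5]
grip_width: 0.178
```

```bash
python3 -c "
from h import *; d(.6457,.0355,.0986)
i=vision.get_image('scene')
cv2.imwrite('pics/c7.png',crop('',(255,160,365,240),6,i))"
```

```text
t 9.525 p [0.6455 0.035  0.0991] grip 15.5 F [-0.2 -0.  -0.5] jaw deg 79.78 tilt [-1. -0. -0.]
shift mm tool [ 0.5 -0.1  0.5]
```

View pics/c7.png

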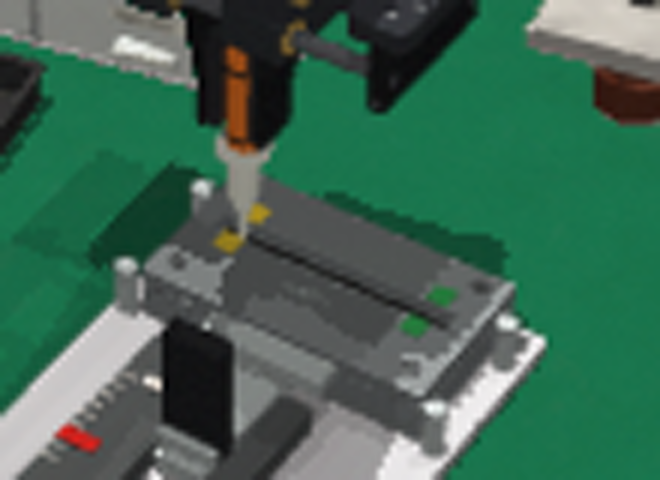

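The tip is between the yellow tabs, in the groove, at crop (243,238), and no force built up along the run. I've viewed 9 pictures. Lifting and returning.

Request:
servo_tool --commands '[[[0, 0, 0, -8, 0, 0, 10], [0, 0, 0, -24, 0, 0, 10], [0, 0, 0, -46, 0, 0, 10], [0, 0, 0, -66, 0, 0, 10], [0, 0, 0, -66, 0, 0, 10]]]'

```text
time: 10.2
position: [0.6471, 0.0351, 0.168]
tool_rot: [-1.078, 1.284, 1.074]
ft_force: [-0.1, 0.3, -0.8]
grip_width: 0.182
```

```bash
python3 -c "
from h import *; d(.4871,.2988,.165)"
```

```text
t 10.2 p [0.6471 0.0351 0.168 ] grip 15.8 F [-0.1  0.3 -0.8] jaw deg 79.78 tilt [-1.    -0.005  0.002]
shift mm tool [  2.4 204.3 231.1]
```

Request:
servo_tool --commands '[[[0, 0, 0, 0, 25, 25, 10], [0, 0, 0, 0, 65, 60, 10], [0, 0, 0, 0, 105, 95, 10], [0, 0, 0, 0, 140, 135, 10], [0, 0, 0, 0, 170, 175, 10]]]'

```text
time: 10.82
position: [0.5076, 0.2388, 0.1646]
tool_rot: [-1.077, 1.289, 1.078]
ft_force: [0.6, 0.3, -1.5]
grip_width: 0.177
```

```bash
python3 -c "
from h import *; d(.4871,.2988,.165)"
```

```text
t 10.825 p [0.5076 0.2388 0.1646] grip 15.4 F [ 0.6  0.3 -1.5] jaw deg 79.8 tilt [-1.     0.001 -0.   ]
shift mm tool [-0.4 30.8 55.4]
```

Request:
servo_tool --commands '[[[0, 0, 0, 0, 14, 25, 10], [0, 0, 0, 0, 26, 45, 10], [0, 0, 0, 0, 30.8, 54, 10], [0, 0, 0, 0, 30.8, 55.4, 10], [0, 0, 0, 0, 30.8, 55.4, 10]]]'

```text
time: 11.45
position: [0.4894, 0.2962, 0.1649]
tool_rot: [-1.076, 1.289, 1.075]
ft_force: [0.2, 0.4, -0.8]
grip_width: 0.182
```

```bash
python3 -c "
from h import *; d(.4871,.2988,.125)"
```

```text
t 11.45 p [0.4894 0.2962 0.1649] grip 15.8 F [ 0.2  0.4 -0.8] jaw deg 79.69 tilt [-1.    -0.    -0.001]
shift mm tool [39.9  2.7  2.2]
```

Request:
servo_tool --commands '[[[0, 0, 0, 10, 0, 0, 10], [0, 0, 0, 22, 0, 0, 10], [0, 0, 0, 30, 0, 0, 10], [0, 0, 0, 30, 0, 0, 10]]]'

```text
time: 11.95
position: [0.4881, 0.297, 0.1339]
tool_rot: [-1.077, 1.29, 1.077]
ft_force: [0.6, -0.2, 0.1]
grip_width: 0.18
```

```bash
python3 -c "
from h import *; d(.4871,.2988,.079)"
```

```text
t 11.95 p [0.4881 0.297  0.1339] grip 15.6 F [ 0.6 -0.2  0.1] jaw deg 79.78 tilt [-1.     0.001 -0.002]
shift mm tool [54.9  1.2  1.7]
```

Request:
servo_tool --commands '[[[0, 0, 0, 0, 1, 1.5, 10], [0, 0, 0, 6, 1, 1.5, 10], [0, 0, 0, 14, 1, 1.5, 10], [0, 0, 0, 20, 1, 1.5, 10], [0, 0, 0, 24, 1, 1.5, 10]]]'

```text
time: 12.58
position: [0.4878, 0.2989, 0.1104]
tool_rot: [-1.077, 1.289, 1.077]
ft_force: [-0.9, 0.1, -0.8]
grip_width: 0.179
```

```bash
python3 -c "
from h import *; d(.4871,.2988,.079)
i=vision.get_image('scene')
cv2.imwrite('pics/c8.png',crop('',(140,130,220,230),6,i))"
```

```text
t 12.575 p [0.4878 0.2989 0.1104] grip 15.6 F [-0.9  0.1 -0.8] jaw deg 79.79 tilt [-1.     0.    -0.001]
shift mm tool [31.4  0.6 -0.2]
```

View pics/c8.png

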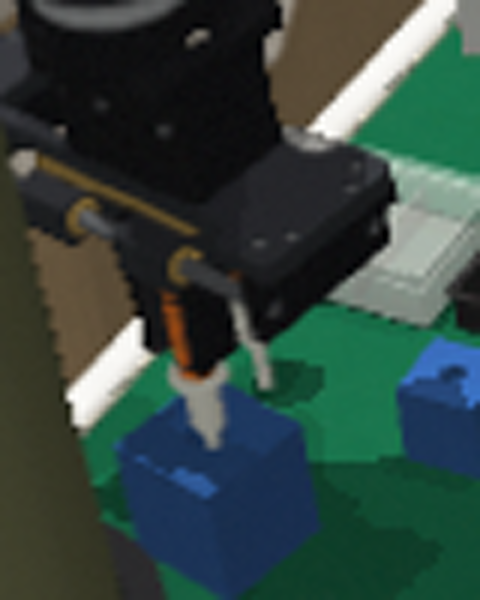

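The tip has gone into the hole at crop (212,440) with almost no force. Lowering the rest of the way.

Request:
servo_tool --commands '[[[0, 0, 0, 8, 0.5, 0, 10], [0, 0, 0, 16, 0.5, 0, 10], [0, 0, 0, 24, 0.5, 0, 10], [0, 0, 0, 30, 0.5, 0, 10], [0, 0, 0, 32, 0.5, 0, 10]]]' --newtons 20

```text
time: 13.25
position: [0.4873, 0.2992, 0.0785]
tool_rot: [-1.077, 1.289, 1.077]
ft_force: [-0.4, -0.1, -1.2]
grip_width: 0.176
```

Request:
servo_tool --commands '[[[0, 0, 0, 0, 0, 0, 22], [0, 0, 0, 0, 0, 0, 60], [0, 0, 0, 0, 0, 0, 87], [0, 0, 0, 0, 0, 0, 87], [0, 0, 0, 0, 0, 0, 87]]]'

```text
time: 13.88
position: [0.4876, 0.2993, 0.0792]
tool_rot: [-1.077, 1.288, 1.077]
ft_force: [0.1, -1.1, -0.2]
grip_width: 0.626
```

```bash
python3 -c "
from h import *; d(.4871,.2988,.165)"
```

```text
t 13.875 p [0.4876 0.2993 0.0792] grip 54.4 F [ 0.1 -1.1 -0.2] jaw deg 79.79 tilt [-1. -0.  0.]
shift mm tool [-85.8   0.4  -0.5]
```

Request:
servo_tool --commands '[[[0, 0, 0, 0, 0, 0, 87], [0, 0, 0, -15, 0, 0, 87], [0, 0, 0, -45, 0, 0, 87], [0, 0, 0, -80, 0, 0, 87], [0, 0, 0, -100, 0, 0, 87]]]'

```text
time: 14.5
position: [0.4885, 0.2998, 0.1824]
tool_rot: [-1.076, 1.284, 1.076]
ft_force: [0.6, 0.7, -0.2]
grip_width: 0.995
```

```bash
python3 -c "
from h import *; d(.533,.0085,.18)
a=cv2.imread('pics/scene0.png')[...,::-1].astype(int); b=vision.get_image('scene').astype(int)
def bl(i,box):
    u0,v0,u1,v1=box; c=i[v0:v1,u0:u1]; m=(c[...,0]>110)&(c[...,2]<80)&(c[...,0]-c[...,1]>50); y,x=np.nonzero(m); return m.sum(),(x.mean()+u0).round(2),(y.mean()+v0).round(2),y.min()+v0,y.max()+v0
for i in(a,b): print(bl(i,(160,180,185,206)))
"
```

```text
t 14.5 p [0.4885 0.2998 0.1824] grip 86.6 F [ 0.6  0.7 -0.2] jaw deg 79.78 tilt [-1.    -0.003  0.003]
shift mm tool [   1.9  -95.5 -278.8]
(np.int64(82), np.float64(172.1), np.float64(192.88), np.int64(185), np.int64(202))
(np.int64(87), np.float64(172.55), np.float64(193.31), np.int64(185), np.int64(202))
```

The probe is home: its grip blob is within 0.5 px of where it was at the start. Next is the handle, turning the jaws onto the pull axis.

Request:
servo_tool --commands '[[[10, 0, 0, 0, -5, -30, 87], [20, 0, 0, 0, -15, -70, 87], [30, 0, 0, 0, -30, -115, 87], [40, 0, 0, 0, -50, -160, 87], [50, 0, 0, 0, -65, -200, 87]]]'

```text
time: 15.18
position: [0.5164, 0.0889, 0.1796]
tool_rot: [-0.402, 1.532, 0.402]
ft_force: [0.4, 0.4, 1.2]
grip_width: 0.998
```

```bash
python3 -c "
from h import *; d(.533,.0085,.16); print(ctrl.get_state()['joint_positions'].round(2))"
```

```text
t 15.175 p [0.5164 0.0889 0.1796] grip 86.9 F [0.4 0.4 1.2] jaw deg 29.41 tilt [-1.    -0.     0.001]
shift mm tool [ 19.6 -78.2 -25. ]
[-0.61  0.08  0.41  1.84 -0.03  1.24  0.32]
```

Request:
servo_tool --commands '[[[10, 0, 0, 0, -25, -8, 87], [20, 0, 0, 0, -55, -17, 87], [30, 0, 0, 0, -78, -25, 87], [39.6, 0, 0, 5, -78, -25, 87], [39.6, 0, 0, 15, -78, -25, 87]]]'

```text
time: 15.8
position: [0.5334, 0.0106, 0.1643]
tool_rot: [0.134, 1.565, -0.133]
ft_force: [-0.2, 0.3, 0.5]
grip_width: 0.996
```

```bash
python3 -c "
from h import *; d(.533,.0085,.055)
i=vision.get_image('scene'); j=vision.get_image('top')
print(px('scene',[[.533,.0085,.085],[.533,.0085,.16]]))
cv2.imwrite('pics/c9.png',np.hstack([crop('',(235,160,335,270),4,i),cv2.resize(crop('',(245,140,345,250),4,j),(400,440))]))"
```

```text
t 15.8 p [0.5334 0.0106 0.1643] grip 86.7 F [-0.2  0.3  0.5] jaw deg -9.73 tilt [-1.     0.001  0.001]
shift mm tool [109.3  -2.3  -0.2]
[[287.6 215.5]
 [287.5 192. ]]
```

View pics/c9.png

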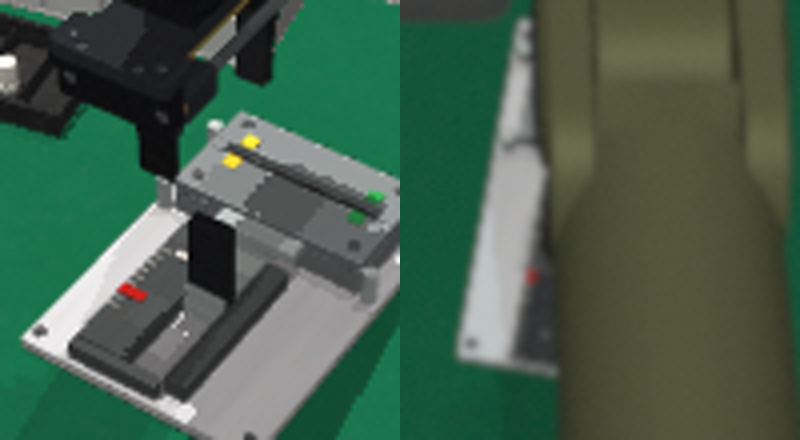

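The gripper straddles the handle along the pull, with fingers at crop (160,150) and (255,50). The pointer is still at rest and the red band is at crop (132,292). Descending and gripping; 11 pictures viewed.

Request:
servo_tool --commands '[[[0.4, 0, 0, 30, -2, 0, 87], [0.4, 0, 0, 60, -2, 0, 87], [0.4, 0, 0, 90, -2, 0, 87], [0.4, 0, 0, 107, -2, 0, 87], [0.4, 0, 0, 108, -2, 0, 60]]]' --newtons 40

```text
time: 16.52
position: [0.5319, 0.009, 0.0552]
tool_rot: [0.138, 1.568, -0.139]
ft_force: [-0.2, -0.6, 0.2]
grip_width: 0.951
```

```bash
python3 -c "
from h import *; d(.533,.0085,.055)"
```

```text
t 16.525 p [0.5319 0.009  0.0552] grip 82.7 F [-0.2 -0.6  0.2] jaw deg -10.13 tilt [-1.    -0.001 -0.002]
shift mm tool [ 0.2 -0.3  1.1]
```

Request:
servo_tool --commands '[[[0, 0, 0, 0, 0, 1, 6], [0, 0, 0, 0, 0, 1, 6], [0, 0, 0, 0, 0, 1, 6], [0, 0, 0, 0, 0, 1, 6], [0, 0, 0, 0, 0, 1, 6]]]'

```text
time: 17.15
position: [0.5337, 0.0087, 0.0562]
tool_rot: [0.14, 1.566, -0.14]
ft_force: [0.6, 0.5, -0.4]
grip_width: 0.403
```

Request:
servo_tool --commands '[[[0, 0, 0, 0, 0, 0, 6], [0, 0, 0, 0, 0, 0, 6], [0, 0, 0, 0, 0, 0, 6], [0, 0, 0, 0, 0, 0, 6], [0, 0, 0, 0, 0, 0, 6]]]'

```text
time: 17.77
position: [0.5345, 0.0085, 0.0561]
tool_rot: [0.14, 1.564, -0.14]
ft_force: [4.3, 1.0, -4.5]
grip_width: 0.137
```

```bash
python3 -c "
from h import *; d(.533,.0085,.055)"
```

```text
t 17.775 p [0.5345 0.0085 0.0561] grip 11.9 F [ 4.3  1.  -4.5] jaw deg -10.23 tilt [-1.     0.     0.002]
shift mm tool [ 1.1 -0.2 -1.5]
```

Request:
servo_tool --commands '[[[0, 0, 0, 0, 0, -6, 6], [0, 0, 0, 0, 0, -13, 6], [0, 0, 0, 0, 0, -20, 6], [0, 0, 0, 0, 0, -27, 6], [0, 0, 0, 0, 0, -32, 6]]]'

```text
time: 18.4
position: [0.504, 0.0142, 0.0561]
tool_rot: [0.14, 1.562, -0.14]
ft_force: [9.8, -0.4, -10.3]
grip_width: 0.135
```

Request:
servo_tool --commands '[[[0, 0, 0, 0, 0, -4, 6], [0, 0, 0, 0, 0, -8, 6], [0, 0, 0, 0, 0, -10, 6], [0, 0, 0, 0, 0, -10, 6], [0, 0, 0, 0, 0, -10, 6]]]'

```text
time: 19.02
position: [0.4946, 0.0159, 0.0561]
tool_rot: [0.14, 1.561, -0.14]
ft_force: [10.3, -0.1, -11.9]
grip_width: 0.138
```

```bash
python3 -c "
from h import *; d(.5345-.042*.984,.0085+.042*.177,.056)
i=vision.get_image('scene'); cv2.imwrite('pics/s10.png',i[...,::-1])
cv2.imwrite('pics/c10.png',np.hstack([crop('',(245,205,305,265),6.6,i),crop('',(245,205,305,265),6.6,cv2.imread('pics/scene0.png')[...,::-1])]))"
```

```text
t 19.025 p [0.4946 0.0159 0.0561] grip 12.0 F [ 10.3  -0.1 -11.9] jaw deg -10.23 tilt [-1.     0.001  0.005]
shift mm tool [ 0.1 -0.2 -1.4]
```

View pics/c10.png

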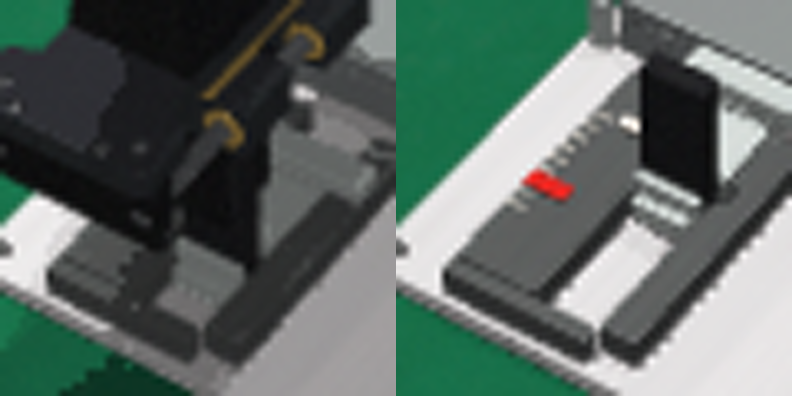

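The gripper hides the pointer in this view, and I've now viewed all 12 pictures. The force (10.5 N, so about 40 mm of pull) agrees with the measured travel of 40.5 mm. I'll refine the pointer-to-band distance numerically from the stored pictures.

```bash
python3 - <<'E'
from h import *
from scipy.optimize import least_squares
I={n:cv2.imread(f"pics/{n}0.png")[...,::-1].astype(float) for n in("scene","top")}
ex=np.array([np.cos(np.radians(-10.1)),np.sin(np.radians(-10.1)),0])
def cen(n,f,box):
    u0,v0,u1,v1=box; w=np.clip(f(I[n][v0:v1,u0:u1]),0,None); y,x=np.mgrid[v0:v1,u0:u1]
    return (w*x).sum()/w.sum(),(w*y).sum()/w.sum(),w.sum()
red=lambda c:c[...,0]-np.maximum(c[...,1],c[...,2])-20
rb={"top":cen("top",red,(272,203,286,216)),"scene":cen("scene",red,(258,224,280,240))}
print(rb)
def tri(a,b): # point from both pictures
    r=least_squares(lambda X:np.r_[px("top",X)[0]-a,px("scene",X)[0]-b],[.53,.04,.025],diff_step=1e-2); return r.x,r.fun
print("band",*tri(rb["top"][:2],rb["scene"][:2]))
print(I["top"][189:200,280:296].mean(2).astype(int))
print(I["scene"][217:230,272:285].mean(2).astype(int))
for z in(.020,.024,.028): print(z,at("top",*rb["top"][:2],z),at("scene",*rb["scene"][:2],z))
E
```

```text
{'top': (np.float64(279.4637837837838), np.float64(208.97351351351352), np.float64(1850.0)), 'scene': (np.float64(267.661832331093), np.float64(232.50300672090555), np.float64(2827.0))}
band [0.5162552  0.05390816 0.02410876] [-0.36378378  0.22648649  0.33816767 -0.10300672]
[[110  87  79  78  78  78  76  77  77  76  77  78  83 103 137 161]
 [102  83  79  78  78  77  79  78  78  78  78  77  83 107 141 165]
 [ 99  83  80  79  81  82  81  80  78  79  78  78  87 113 149 168]
 [101  87  84  85  95 103 103  99  93  88  84  84  91 119 155 171]
 [104  93  89  96 118 134 138 131 124 117 111 107 107 124 156 171]
 [101  93  89  98 123 146 152 153 147 145 144 142 133 135 152 167]
 [ 93  87  84  90 108 126 135 138 141 147 153 151 140 132 139 152]
 [ 88  83  81  82  88  95 100 103 110 119 129 130 115 105 108 119]
 [ 86  81  79  79  80  80  80  81  86  90  93  90  79  70  71  78]
 [ 89  81  78  77  77  78  78  77  78  78  75  64  54  48  49  51]
 [ 87  80  78  78  79  77  77  79  78  75  70  56  43  40  44  44]]
[[228 228 230 230 230 230 225 131  97  95  19  18  18]
 [228 230 231 230 229 225 130  97  99  94  19  18  17]
 [230 231 230 230 225 130  98  99  97  93  16  20  17]
 [231 231 231 227 163  97  99  98  96  92  19  17  18]
 [231 230 227 164 101 100  97  98  97  93  17  18  17]
 [230 228 165 139 159 135 101 148 145  99  19  18  17]
 [229 203 135 101 101 133 116 246 243 208  19  16  19]
 [165 103 137 126  96  96  97 108 168 225  19  18  16]
 [174 137  97  95  96  96  96  93  70  81  17  18  17]
 [102 134  95  95  96  96  95  96  94  91  18  18  19]
 [ 97  95  96  96  96  95  96  94  94  93  18  17  19]
 [ 95  96  96  96  94  95  94  94  96  93  17  17  17]
 [ 96  96  96  95  95  94  94  97  96  92  22  17  17]]
0.02 [0.5175 0.0528 0.02  ] [0.519  0.0563 0.02  ]
0.024 [0.517  0.0529 0.024 ] [0.5156 0.0546 0.024 ]
0.028 [0.5165 0.0529 0.028 ] [0.5122 0.0529 0.028 ]
```

```bash
python3 - <<'E'
from h import *
ex=np.array([np.cos(np.radians(-10.1)),np.sin(np.radians(-10.1)),0])
for zb,zp in((.024,.024),(.024,.026),(.024,.028),(.022,.024)):
  for n,b,p in(("top",(279.46,208.97),[(285,193.89),(287,194.2),(289,194.54)]),("scene",(267.66,232.5),[(280,223.1)])):
    print(zb,zp,n,[round(float((at(n,*q,zp)-at(n,*b,zb))@ex)*1000,1) for q in p])
# is pointer/band visible now in either picture?
for n in("top","scene"):
    i=vision.get_image(n).astype(float); m=(i[...,0]-np.maximum(i[...,1],i[...,2]))>60
    u,v=((279,209) if n=="top" else (268,232)); print(n,m[v-6:v+7,u-10:u+11].sum(), i[v-3:v+4,u-4:u+5].mean((0,1)).astype(int))
    # pointer's expected place if pulled 40.5 mm
    print(px(n,[.5162-ex[0]*0,.0445,.026]))
E
```

```text
0.024 0.024 top [41.5, 41.6, 41.5]
0.024 0.024 scene [43.7]
0.024 0.026 top [41.2, 41.3, 41.2]
0.024 0.026 scene [42.0]
0.024 0.028 top [40.9, 40.9, 40.9]
0.024 0.028 scene [40.4]
0.022 0.024 top [41.3, 41.4, 41.3]
0.022 0.024 scene [42.2]
top 0 [93 94 74]
[[282.7 209.2]]
scene 0 [26 27 29]
[[271.5 233. ]]
```

The distance is about 41.2 mm, with both cameras agreeing if the pointer is about 26–27 mm high. The pull so far is about 40.5 mm, so I'll nudge 0.8 mm and hold.

Request:
servo_tool --commands '[[[0, 0, 0, 0, 0, -0.8, 6], [0, 0, 0, 0, 0, -0.8, 6], [0, 0, 0, 0, 0, -0.8, 6], [0, 0, 0, 0, 0, -0.8, 6], [0, 0, 0, 0, 0, -0.8, 6]]]'

```text
time: 19.8
position: [0.4941, 0.0161, 0.0561]
tool_rot: [0.14, 1.561, -0.14]
ft_force: [11.7, 0.3, -11.2]
grip_width: 0.139
```

Request:
servo_tool --commands '[[[0, 0, 0, 0, 0, 0, 6], [0, 0, 0, 0, 0, 0, 6], [0, 0, 0, 0, 0, 0, 6], [0, 0, 0, 0, 0, 0, 6]]]'

```text
time: 20.3
position: [0.4941, 0.0161, 0.0561]
tool_rot: [0.14, 1.561, -0.14]
ft_force: [10.9, -0.9, -11.6]
grip_width: 0.131
```

```bash
python3 - <<'E'
from h import *
import bench
d(.494,.016,.056); p=ctrl.get_state()["position"]
print("pull mm",np.linalg.norm(p[:2]-[.5345,.0085])*1000)
b=vision.get_image('scene').astype(int)
c=b[180:206,160:185]; m=(c[...,0]>110)&(c[...,2]<80)&(c[...,0]-c[...,1]>50); y,x=np.nonzero(m); print("probe",m.sum(),x.mean()+160,y.mean()+180)
E
```

```text
t 20.3 p [0.4941 0.0161 0.0561] grip 11.4 F [ 10.9  -0.9 -11.6] jaw deg -10.23 tilt [-1.     0.001  0.006]
shift mm tool [ 0.1 -0.1 -0.1]
pull mm 41.13124499212214
probe 87 172.54022988505747 192.98850574712642
```

```bash
python3 - <<'E'
from h import *
ex=np.array([np.cos(np.radians(-10.1)),np.sin(np.radians(-10.1)),0])
# handle's lower right corner (-x,-y side) at shut, then pulled
c=np.array([.533,.0085,.030])-.006*ex+.015*np.array([ex[1],-ex[0],0]); 
for k in(0,.039,.041,.043,.045): print(k,px("scene",c-k*ex))
a=cv2.imread("pics/scene0.png").mean(2).astype(int); b=cv2.imread("pics/s10.png").mean(2).astype(int)
print(a[222:240,286:300]); print(b[232:250,276:290])
E
```

```text
0 [[291.4 235.4]]
0.039 [[282.5 245.3]]
0.041 [[282.1 245.9]]
0.043 [[281.6 246.4]]
0.045 [[281.2 246.9]]
[[ 19  18  17  18  18  17  17  68 212 202 198 141 122  92]
 [ 19  19  17  20  19  16  17  69 216 217 216 204 203 174]
 [ 16  18  18  17  18  18  14  68 216 217 218 219 216 203]
 [ 20  18  17  19  17  18  18  70 217 217 219 217 217 217]
 [ 16  17  18  18  19  17  16  69 216 219 218 217 217 216]
 [ 18  17  17  18  16  15  15  70 218 218 216 216 218 111]
 [ 17  17  16  17  16  18  15  69 218 217 216 212 162  91]
 [ 18  18  17  18  17  17  18  68 218 216 211 169  89  94]
 [ 18  18  19  17  18  17  17  68 215 213 176  89  94  94]
 [ 23  18  18  18  18  17  16  57 183 213  83 102  95  94]
 [ 75  37  21  18  19  17  17  43 131  82 100  94  94  94]
 [202 156  75  38  23  16  16  28  75  64  64  94  95  92]
 [139 206 202 155  79  20  19  39  70  62  67  96  93  93]
 [105 105 132 205 216  65  21  46  63  66  96  94  93  92]
 [155 103 106 104  96  56  63  95  95  96  94  94  93  92]
 [200 200 170  99  96  76  95  94  96  95  94  94  96  40]
 [143 209 203 137  95  94  95  95  96  94  93  92 
[... 431 characters left out ...]
3  11  13  15  21  17  26  72 103 103 101 102 100]
 [ 17  19  15  15  19  20  18  25  74 117 103 103 100  67]
 [ 17  19  17  19  18  19  19  25  73 116 102 101  67  46]
 [ 20  18  19  19  17  17  19  23  71 106 103  67  46  45]
 [ 44  24  21  17  17  20  18  23  66  97  75  48  52  47]
 [102  81  43  24  19  17  18  23  58  77  48  46  46  48]
 [103 105 101  81  44  25  18  18  37  48  45  47  48  46]
 [100  98 103 105 102  84  18  21  41  46  46  47  46  47]
 [101  99  99  98 103  92  38  34  44  46  46  47  47  57]
 [104 103 101 100  98  89  50  46  46  47  46  45  48  55]
 [105 107 102 101  96  68  46  46  46  45  45  46  56  46]
 [100  98 102  98  68  46  45  47  46  45  46  47  48  45]]
```

Handle edge check: between the first picture and the 40.5 mm picture the handle shifted (-9.3, +10.4) px. The prediction for 41 mm is (-9.3, +10.5), so the pull is right. Handing in.

```bash
python3 -c "
from bench import close_job; print(close_job())"
```

```text
the job is handed in; nothing more can be done
None
```

I ran the probe through the groove, put it back in its stand, and handed in with the gripper holding the clamp pulled out by about 41 mm. The job took about 20 s of the 61 s allowed, and no verdict is reported.

- **Groove run:** The tip went from the green to the yellow tabs at about 40 mm/s, roughly 4–5 mm below the housing's top. Forces stayed around 1 N, so the groove is free.
- **Probe:** It is back in the large blue stand and let go. Its orange grip is within about 0.5 pixel (about 1 mm) of where it was at the start.
- **Clamp:** The pointer-to-band distance came out at about 41.2 mm from both cameras, with a spread of 40.4–43.7 mm depending on the assumed pointer height. The gripper's travel is 41.1 mm. The handle's shift in the picture suggests up to about 41.7 mm. The measured spring force is about 11 N, as expected for that pull.
- **Not seen directly:** The gripper hid the pointer and the red band at the end. Pointer on band is inferred from travel, force and handle position, which agree within about 1 mm apart from the noisier force reading.
- **Bystanders:** I did not measure the tin, stopwatch, screwdriver or cutter at the end. The arm kept clear of them and I saw nothing moved in the views taken.

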